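# Pack and prime the bench glue gun

## Robot

A 7-joint arm with a two-finger parallel gripper is mounted at the origin on the work surface. World frame = base frame: x ahead of the robot, y to its left, z up, the work surface at z = 0. Lengths are in m, angles in rad, forces in N, time in s.
With the tool pointing down it reaches from about 0.35 to 0.9 m from the base axis. Payload 19.9 kg.
Tool frame: the origin (TCP) lies on the centre line of the jaws, within the pads' length; the fingertips stand 17 mm ahead of it and the grasp point (between the pads) lies 2 mm behind it; y points along the fingers, x is the direction in which the jaws open and shut, and the axes are right-handed (so a half turn about y gives the same grasp; the last joint's range is limited). The gripper opens to 94 mm and grips with 3 to 60 N. Pads are 16 mm wide; open, the fingers measure 119 mm over their backs; the gripper's body (75 mm by 177 mm) begins 78 mm behind the grasp point.
Start: joints at [1.256, 0.417, -0.01, 1.614, 0.005, 1.111, -0.053], TCP at [0.169, -0.602, 0.222] pointing down, gripper open.
Joint ranges: [-2.81, 2.81], [-0.39, 2.02], [-1.27, 1.25], [0.06, 2.57], [-1.19, 4.33], [0.19, 2], [-2.82, 2.82]. Speed limits (rad/s): [1.89, 1.89, 2.39, 2.39, 3.01, 3.01, 3.01].

## Interface

Orientations are given as [roll, pitch, yaw] about the fixed x, y, z axes, in that order (R = Rz(yaw) Ry(pitch) Rx(roll)).
In Python, from plant import telemetry, read_camera, job gives the robot as it stands. The module is installed in compiled form; this text tells all that it offers.
- The arm moves only by the shell command python3 -m jog 'ROWS' [OPENING] [FORCE]. ROWS is JSON, a list that holds one entry, the list of rows, each a list of 4 numbers: the shift along the tool's x, y, z in cm, then the turn about the tool's y in units of 5 degrees (1.0 is 5 degrees). In form: [[[x, y, z, twist], ...]]. A call has 1 to 5 rows; each row is the pose to reach, as a shift and turn from the pose commanded when the call began, along the tool's axes at that moment; what a row does not reach only later rows make up. A row lasts 1/12 s, in which the tool goes at most 41.7 mm and 7.16 degrees, less where a joint would pass 70% of its speed; a pose out of reach is approached as far as the arm can. A call with a gripper value outside its range is refused whole. OPENING is the opening, from 0 (shut) to 1 (fully open), set as the call begins (- or left out, the last holds). The fingers move at their own pace and stop on an object; FORCE is the grip in N (left out, the last holds). Time passes only in rows, so rows that repeat a pose let the fingers close. It gives the time, the measured TCP pose, the force and the opening at its end, in the units of the state.
- telemetry.state(): the state, without advancing time (a new reading comes with each control period).
- read_camera(name): name is "scene" or "top" or "wrist"; returns a dict with "color" (384x512x3 uint8, blue, green, red), "fx", "fy", "cx", "cy" (pixels), "rvec" (rotation vector, rad) and "tvec" (3), from world to camera coordinates, as OpenCV has them. Camera axes: x right, y down, z forward; pixel columns grow to the right and rows downward; lengths in m; the calibration is good to about 2 mm. A picture is of the moment at which its call begins. There is no depth.
- job.job_done(): hands the job in, once; it reports no verdict.
The state is a dict: "t": time; "joint_positions": joint angles; "joint_velocities": joint speeds; "joint_torque": joint torques, N m; "ee_pos": TCP position; "tool_rot": TCP orientation; "ft_force": force on the tool from outside, world axes, zero at the start; "ft_torque": the same for the moment, N m; "finger_gap": finger opening in m.
Only numpy, scipy, OpenCV 4.12 (cv2) and the standard library are available. Lean on these libraries where they do the work, as an engineer would, in place of code of your own. Each camera call takes 0.05 s, during which the arm holds its last target.

## Task

Take the push rod from its wooden block and use it to pack the stuck glue stick down the upright barrel of the bench glue gun until it bottoms out firmly, then stand the rod back in its block and let go of it. After that prime the gun: squeeze the red trigger all the way towards the fixed grip, hold it for about a second, and release it so that it springs right back. Leave the other things on the bench where they are.

Things in the scene. Friction and masses are not known exactly. Their poses are not given: they have to be found in the camera images.
- barrel_mouth (a point): Centre of the open top of the fixed gun's upright grey barrel, 135 mm above the bench. Barrel: outside 38 mm, bore 28 mm, 100 mm deep. z up; -x points along the level fixed grip, away from the barrel; +y is the side of the red trigger. A grey column stands behind the barrel (+x side, up to 53 mm from the axis, 104 mm high).
- slug (a joint): How far the yellow glue stick (25 mm diameter, 45 mm long) has been pushed down the barrel, in m: at 0 its top lies 10 mm below the mouth, at 0.045 it is fully home on the barrel's floor with its top 55 mm below the mouth. It sticks by friction and takes about 7 N to push.
- squeeze_point (a point): Fixed to the gun, axes as barrel_mouth: 110 mm from the barrel axis along the grip, 100 mm above the bench. Along its y: fixed grip from -17 to +5 mm; trigger's outer face at +17 mm fully squeezed, +35 mm at rest, so a pinch from above centred here closes from 52 to 34 mm. Grip: 105 mm long, 22 wide, 30 high, centred 100 mm up.
- trigger (a joint): Angle of the red trigger (105 mm long, 10 mm thick, 28 mm high) about its upright hinge beside the barrel, rad: 0 at rest, 0.22 fully squeezed against its stop. A spring returns it; at the squeeze point about 5 N starts it and 9 to 10 N holds it fully squeezed.
- trigger_pad (a point): Point on the trigger's outer face, 80 mm from its hinge, at its half height (100 mm above the bench); moves with the trigger.
- rod_handle (a point): Centre of the blue handle of the loose push rod (handle 28 mm diameter, 45 mm long); z points up the rod. The steel shaft, 16 mm diameter, goes down from the handle; the rod's foot is 122.5 mm below this point. The rod is 145 mm long, 0.1 to 0.21 kg, and stands upright in its block at the start.
- rod_foot (a point): Centre of the flat lower end of the push rod.
- stand_hole0 (a point): Centre of the mouth of the hole in the fixed wooden block (90 x 90 mm, 55 mm high): hole 23 mm wide, 45 mm deep, upright, top edge chamfered 4 mm. z up.
- tape: Bystander: loose roll of grey tape lying flat, 100 mm across, 45 mm high; origin at the centre of its underside.
- jar: Bystander: loose amber jar, 72 mm diameter, 90 mm high; origin at the centre of its underside.
- stickbox: Bystander: loose open cardboard box of spare glue sticks, 100 x 130 x 60 mm; origin at the centre of its underside.
- driver: Bystander: loose screwdriver with a green handle, 190 mm long, lying on the bench.

How it is judged:
On the way, in this order (a step that is already met when the one before it is completed fails the run):
1. the glue stick is packed down to the barrel's floor (within 2 mm) (value of joint slug above 0.043 m), for 0.2 s.
2. the rod stands in its block again, let go (z of rod_foot in the frame of stand_hole0 below -0.035 m and horizontal distance between rod_foot and stand_hole0 below 0.01 m and angle between rod_handle's own z axis and vertical below 0.2 rad and contact force between the fingers and rod below 0.1 N), for 0.2 s.
3. the trigger is squeezed all the way (past 0.195 of 0.22 rad) and held for 0.5 s (value of joint trigger above 0.195 rad), for 0.5 s.
At the end, for the whole second after the job is handed in: The trigger is back at rest (below 0.03 rad), the glue stick is within 2 mm of the barrel's floor, and the rod stands in its block: foot at least 35 mm down the hole and within 10 mm of its centre, tilted less than 0.2 rad (value of joint trigger below 0.03 rad and value of joint slug above 0.043 m and z of rod_foot in the frame of stand_hole0 below -0.035 m and horizontal distance between rod_foot and stand_hole0 below 0.01 m and angle between rod_handle's own z axis and vertical below 0.2 rad); the robot touches nothing.
It fails at once if a bystander (tape, jar, box of sticks, screwdriver) is moved more than 40 mm (distance of any of tape, jar, stickbox, driver from where it was at the start of the episode above 0.04 m).
It also fails if it takes over 61 s, if anything falls off the work surface, if the arm or the gripper's body presses on something with over 40 N, if the wrist force passes 120 N, or if a joint passes its speed limit or range.

## Working session

There is one attempt and no reset: what is moved stays moved. The work goes in short steps, Python scripts to look and compute and a shell command to move; the robot and the scene stay as the last step left them, time stands still between calls to the robot, and variables do not carry over. Pictures are saved under pics/ and viewed, and the job is handed in when it is done.

```bash
mkdir -p pics
python3 - <<'E'
from plant import telemetry, read_camera
import cv2
s=telemetry.state()
for k in s: print(k,s[k])
for n in ["scene","top","wrist"]:
    c=read_camera(n); cv2.imwrite(f"pics/{n}0.png",c["color"]); print(n,c["fx"],c["fy"],c["cx"],c["cy"],c["rvec"],c["tvec"])
E
```

```text
t 0.0
joint_positions [ 1.25549949  0.41797533 -0.01028821  1.61418951  0.00469333  1.11072925
 -0.05299701]
joint_velocities [ 0.00034118 -0.00316245 -0.00129929  0.00039937 -0.00073439 -0.00101202
 -0.00076597]
joint_torque [-1.21140206e-04 -8.51249385e+01  6.38546124e-01 -4.25988042e+01
 -4.89387265e-02  1.87590835e-02  1.11200748e-04]
ee_pos [ 0.16887243 -0.60136195  0.22181806]
tool_rot [-1.57089059e+00  1.27427119e-03 -1.29700474e+00]
ft_force [-0.298573   -0.19715865 -0.24978587]
ft_torque [0.02808824 0.05306251 0.00012284]
finger_gap 0.09411062709585558
scene 363.82318847543485 363.82318847543485 249.75375619664726 189.06196576029868 [ 2.35911086  0.78320968 -0.29950856] [-0.48587286 -0.22467234  1.31605359]
top 434.50231622419665 434.50231622419665 258.5670617274189 199.235955759869 [ 2.13510617 -2.15988886  0.15667989] [-0.00205577  0.62642995  1.43204107]
wrist 302.6631852178879 302.6631852178879 256.06216504617674 190.1174154617981 [-2.32220905  1.7577735   0.24556471] [-0.62455553 -0.02802624  0.3927083 ]
```

View pics/scene0.png

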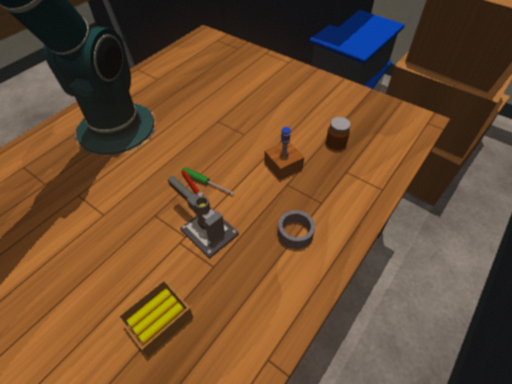

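View pics/top0.png

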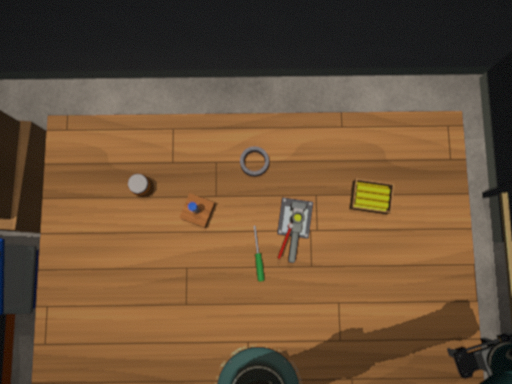

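View pics/wrist0.png

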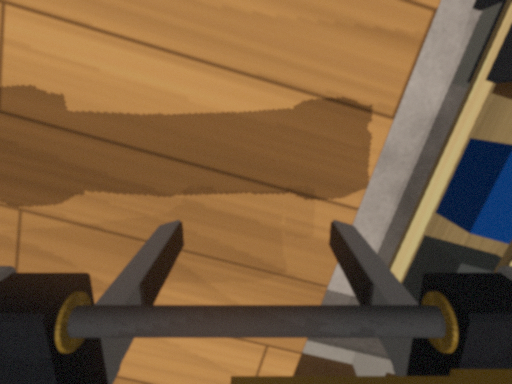

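Top view: the rod's blue handle is at about (193,207), the barrel with the yellow slug at (297,217), the grip runs down to (293,260), and the red trigger is on its left. The driver is at (260,265), clear of the grip. Next I'll measure these.

```bash
cat > h.py <<'E'
import cv2, numpy as np
from plant import telemetry, read_camera
def cam(n):
    c=read_camera(n); c["K"]=np.array([[c["fx"],0,c["cx"]],[0,c["fy"],c["cy"]],[0,0,1.]])
    c["R"]=cv2.Rodrigues(np.array(c["rvec"]))[0]; c["t"]=np.array(c["tvec"]); return c
def ray(c,uv):
    d=c["R"].T@np.linalg.inv(c["K"])@np.array([uv[0],uv[1],1.]); return -c["R"].T@c["t"], d/np.linalg.norm(d)
def plane(c,uv,z):
    o,d=ray(c,uv); return o+d*(z-o[2])/d[2]
def tri(c1,a,c2,b):
    o1,d1=ray(c1,a);o2,d2=ray(c2,b)
    s=np.linalg.lstsq(np.stack([d1,-d2],1),o2-o1,rcond=None)[0]
    p,q=o1+s[0]*d1,o2+s[1]*d2; return (p+q)/2,np.linalg.norm(p-q)
def proj(c,p):
    return cv2.projectPoints(np.array([p],float),np.array(c["rvec"]),c["t"],c["K"],None)[0].ravel()
def mask(c,lo,hi,roi=None):
    m=cv2.inRange(cv2.cvtColor(c["color"],cv2.COLOR_BGR2HSV),lo,hi)
    if roi:
        k=np.zeros_like(m);x0,y0,x1,y1=roi;k[y0:y1,x0:x1]=1;m*=k
    return m
def cen(m):
    M=cv2.moments(m,True); return (M["m10"]/M["m00"],M["m01"]/M["m00"]),M["m00"]
E
python3 - <<'E'
from h import *
T=cam("top");S=cam("scene")
B=((105,120,50),(130,255,255));Y=((22,120,80),(35,255,255));Rd=((0,170,100),(6,255,255))
bt=cen(mask(T,*B,(170,190,225,235)));bs=cen(mask(S,*B,(265,115,305,175)));print(bt,bs,tri(T,bt[0],S,bs[0]))
yt=cen(mask(T,*Y,(280,205,312,230)));ys=cen(mask(S,*Y,(190,190,215,215)));print(yt,ys,tri(T,yt[0],S,ys[0]),plane(T,yt[0],.125))
rt=mask(T,*Rd,(270,220,300,270));print(cen(rt))
for n,c,r in(("t",T,(160,170,340,290)),("s",S,(150,110,320,260))):
    im=c["color"][r[1]:r[3],r[0]:r[2]];cv2.imwrite(f"pics/crop_{n}.png",cv2.resize(im,None,fx=4.4 if n=="t" else 4,fy=4.4 if n=="t" else 4,interpolation=cv2.INTER_CUBIC))
E
```

```text
((192.24489795918367, 206.16326530612244), 49.0) ((285.6923076923077, 130.15384615384616), 39.0) (array([0.59201901, 0.20041594, 0.1508461 ]), np.float64(0.0015496026226867888))
((297.4255319148936, 216.95744680851064), 47.0) ((201.72222222222223, 204.33333333333334), 18.0) (array([ 0.55663073, -0.13305369,  0.12011632]), np.float64(7.589803764546655e-05)) [ 0.55615444 -0.13257537  0.125     ]
((283.9113924050633, 243.49367088607596), 79.0)
```

View pics/crop_t.png

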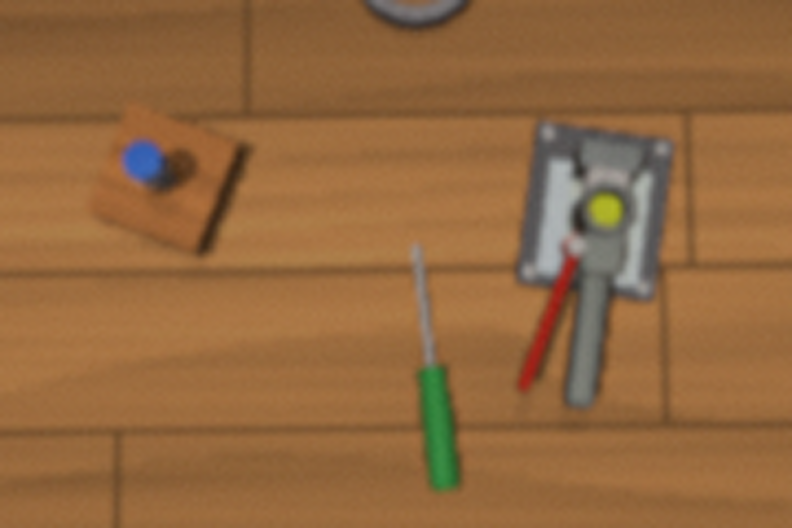

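View pics/crop_s.png

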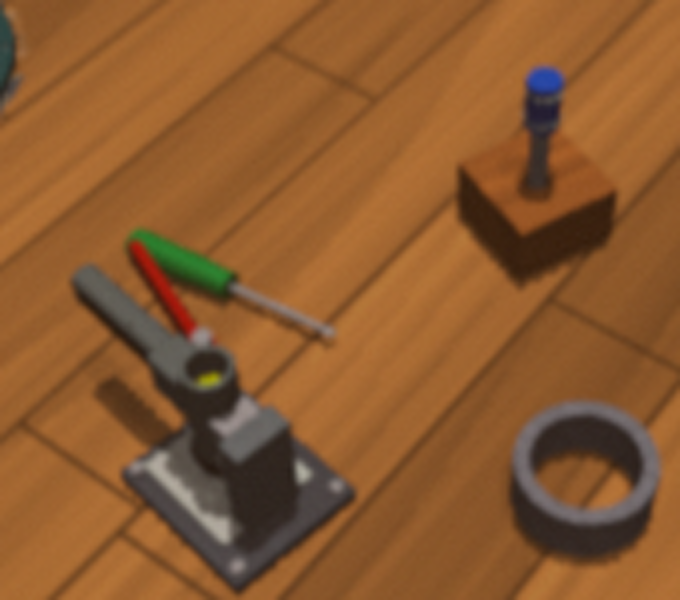

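```bash
cat >> h.py <<'E'
from scipy.spatial.transform import Rotation as Ro
def delta(p,yaw=None):
    s=telemetry.state(); R=Ro.from_euler('xyz',s["tool_rot"])
    d=R.inv().apply(np.array(p)-s["ee_pos"])*100
    tw=None if yaw is None else ((s["tool_rot"][2]-yaw+np.pi/2)%np.pi-np.pi/2)/np.radians(5)
    print("t",round(s["t"],2),"ee",np.round(s["ee_pos"],4),"rot",np.round(s["tool_rot"],4),"f",np.round(s["ft_force"],1),"gap",round(s["finger_gap"],4),"| DELTA cm",np.round(d,2),"tw",tw and round(tw,2))
E
python3 - <<'E'
from h import *
T=cam("top");S=cam("scene")
print("handle top",plane(T,(192.24,206.16),.155))
# grip centre-line points at z=.115 (top face)
f=lambda x,y:(160+x/4.4-.39,170+y/4.4-.39)
for q in ((598,280),(580,403),(595,170)): print(plane(T,f(*q),.115))
# gray grip contour axis
g=lambda q,z:plane(T,f(*q),z)
a,b=g((581,395),.115),g((598,285),.115); print("gun yaw",np.arctan2(b[1]-a[1],b[0]-a[0]))
c=np.array([g(q,.055) for q in((130,103),(243,147),(203,255),(92,210))]);print(c.mean(0),c)
bs=[g(q,.012) for q in((547,124),(672,143),(652,297),(522,280))];d=bs[0]-bs[3]+bs[1]-bs[2];print("base yaw",np.arctan2(d[1],d[0]),np.mean(bs,0))
W=cam("wrist");s=telemetry.state();R=Ro.from_euler('xyz',s["tool_rot"])
print("wristcam in tool",R.inv().apply(-W["R"].T@W["t"]-s["ee_pos"]),R.inv().apply(W["R"][2]))
delta((.592,.20,.26),-1.70)
E
```

```text
handle top [0.59089123 0.19928467 0.155     ]
[ 0.50488041 -0.12611196  0.115     ]
[ 0.4164557  -0.11102664  0.115     ]
[ 0.58551442 -0.12583029  0.115     ]
gun yaw -0.17703014111655915
[0.59010391 0.19639083 0.055     ] [[0.64888511 0.22532465 0.055     ]
 [0.61374006 0.1383506  0.055     ]
 [0.53122621 0.16851956 0.055     ]
 [0.56656427 0.25336853 0.055     ]]
base yaw -0.16707785421065643 [ 0.56606238 -0.13655004  0.012     ]
wristcam in tool [ 1.35569915e-04 -1.62721001e-01  8.05660417e-02] [-7.36214458e-05  9.62232356e-01 -2.72229475e-01]
t 0.4 ee [ 0.169  -0.6017  0.2223] rot [-1.5708e+00  3.0000e-04 -1.2970e+00] f [-0.7  0.   0.1] gap 0.0939 | DELTA cm [-65.74  -3.75  62.4 ] tw 4.62
```

```bash
python3 -m jog '[[[-2.8,-0.8,2.6,1],[-5.6,-1.6,5.2,2],[-8.4,-2.4,7.8,3],[-11.2,-3.2,10.4,4],[-14,-4,13,5]]]'; python3 -c "
from h import *
delta((.5,-.08,.26),-1.741)"
```

```text
t: 0.82
ee_pos: [0.2568, -0.43, 0.2628]
tool_rot: [-1.571, -0.0, -1.738]
ft_force: [1.0, -0.8, 0.4]
finger_gap: 0.0937
t 0.82 ee [ 0.2568 -0.43    0.2628] rot [-1.5708e+00 -1.0000e-04 -1.7378e+00] f [ 1.  -0.8  0.4] gap 0.0937 | DELTA cm [-38.56   0.28  18.17] tw 0.04
```

```bash
python3 -m jog '[[[-3.7,0,1.7,0],[-7.4,0,3.4,0],[-11.1,0,5.1,0],[-14.8,0,6.8,0],[-18.5,0,8.5,0]]]'; python3 -m jog '[[[-3.7,0,1.8,0],[-7.4,0,3.6,0],[-11.1,0,5.4,0],[-14.8,0,7.2,0],[-18.5,0,9,0]]]';python3 - <<'E'
from h import *
W=cam("wrist");cv2.imwrite("pics/w1.png",W["color"]);np.save("w1.npy",W,allow_pickle=True);delta((.5,.12,.26))
E
```

```text
t: 1.23
ee_pos: [0.3708, -0.2611, 0.2628]
tool_rot: [-1.57, -0.0, -1.733]
ft_force: [1.8, -1.3, -0.4]
finger_gap: 0.0939
t: 1.65
ee_pos: [0.4896, -0.0931, 0.2628]
tool_rot: [-1.57, -0.0, -1.734]
ft_force: [1.2, -1.3, 0.3]
finger_gap: 0.094
t 1.7 ee [ 0.4931 -0.0862  0.2629] rot [-1.569   0.0025 -1.7265] f [-1.4  9.1 -2.6] gap 0.0944 | DELTA cm [-20.47   0.33  -2.52] tw None
```

View pics/w1.png

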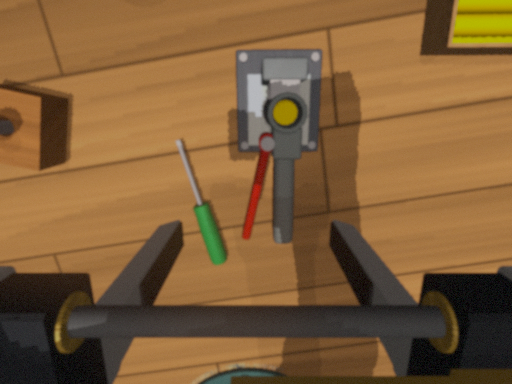

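Wrist view: barrel and slug at (286,111), grip end at (284,242), trigger at (247,235). The jaw axis is nearly square to the grip. The rod is at the left edge, so I go there next.

```bash
python3 -m jog '[[[-3.5,0,0,0],[-7,0,0,0],[-10.5,0,0,0],[-14,0,0,0],[-17.5,0,0,0]]]'; python3 -m jog '[[[-3.5,0,0,0],[-7,0,0,0],[-8,0,0,0],[-8,0,0,0],[-8,0,0,0]]]';python3 - <<'E'
from h import *
W=np.load("w1.npy",allow_pickle=True).item()
for z in (.125,.12): print("slug",plane(W,cen(mask(W,(22,120,80),(35,255,255),(265,90,310,135)))[0],z))
a,b=plane(W,(284,238),.115),plane(W,(287,165),.115);print(a,b,np.arctan2(b[1]-a[1],b[0]-a[0]))
W=cam("wrist");cv2.imwrite("pics/w2.png",W["color"]);np.save("w2.npy",W,allow_pickle=True);delta((.592,.20,.26))
E
```

```text
t: 2.12
ee_pos: [0.5172, 0.0793, 0.2626]
tool_rot: [-1.57, 0.0, -1.734]
ft_force: [1.4, -0.6, -0.1]
finger_gap: 0.0943
t: 2.53
ee_pos: [0.53, 0.1564, 0.2622]
tool_rot: [-1.571, -0.0, -1.733]
ft_force: [-0.3, -0.3, -0.3]
finger_gap: 0.0939
slug [ 0.55782196 -0.1319524   0.125     ]
slug [ 0.55763483 -0.13238609  0.12      ]
[ 0.42271014 -0.11337853  0.115     ] [ 0.50418207 -0.12774289  0.115     ] -0.17451695409407483
t 2.58 ee [0.5301 0.1555 0.2623] rot [-1.5711e+00 -5.0000e-04 -1.7341e+00] f [-0.   0.4  0.3] gap 0.094 | DELTA cm [-5.39  0.23  5.38] tw None
```

View pics/w2.png

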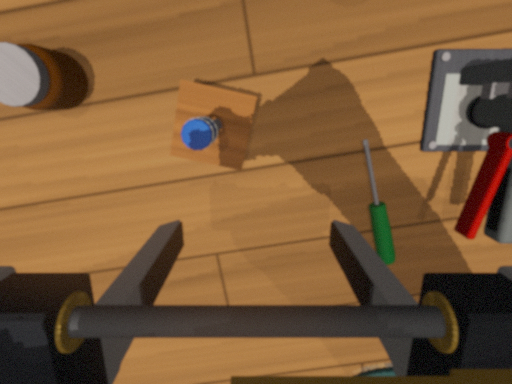

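Wrist view: the handle's top is at (200,133), and the block's corners are near (180,82), (259,95), (238,167) and (173,154). The rod stands roughly upright.

Run:
```python
from h import *
W=np.load("w2.npy",allow_pickle=True).item()
m=mask(W,(105,120,60),(125,255,255),(170,105,235,160));print(cen(m),cv2.boundingRect(m))
m2=mask(W,(105,150,110),(125,255,255),(170,105,235,160));print(cen(m2),cv2.boundingRect(m2))
cs,_=cv2.findContours(m2,0,2);c=max(cs,key=cv2.contourArea);print(cv2.minEnclosingCircle(c))
u=cv2.minEnclosingCircle(c)[0]
p=plane(W,u,.155);print("top",p)
cv2.imwrite("pics/w2c.png",cv2.resize(W["color"][60:190,140:290],None,fx=4.5,fy=4.5,interpolation=cv2.INTER_CUBIC))
for z in(.055,):
  c=[plane(W,q,z) for q in((180,82),(259,95),(238,167),(173,154))];print(np.mean(c,0))
delta((p[0],p[1],.26),-1.745)
```

```text
((196.32926829268294, 133.6829268292683), 656.0) (182, 120, 29, 29)
((196.3554006968641, 132.90766550522648), 574.0) (183, 120, 28, 27)
((196.40647888183594, 133.6798553466797), 14.090558052062988)
top [0.59348158 0.19968793 0.155     ]
[0.59366654 0.19939456 0.055     ]
t 2.58 ee [0.5301 0.1555 0.2623] rot [-1.5711e+00 -5.0000e-04 -1.7341e+00] f [-0.   0.4  0.3] gap 0.094 | DELTA cm [-5.39  0.23  5.53] tw 0.13
```

View pics/w2c.png

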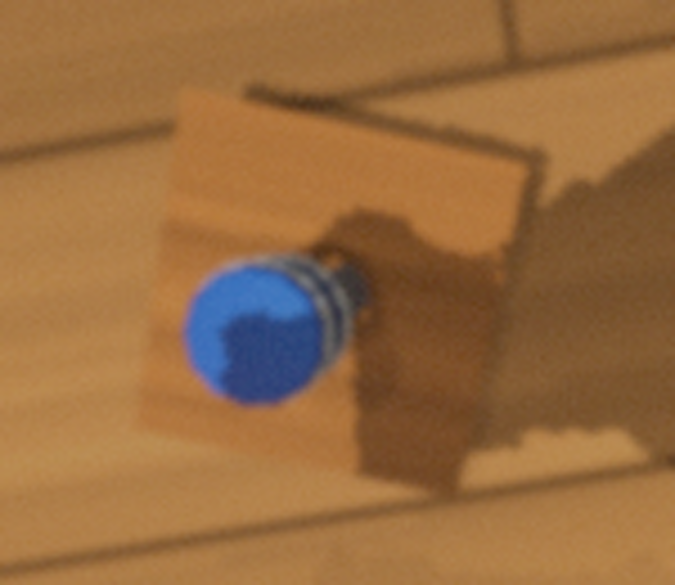

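```bash
python3 -m jog '[[[-2.7,0,2.7,0.1],[-5.4,0,5.5,0.1],[-5.4,0,5.5,0.1],[-5.4,3,5.5,0.1],[-5.4,3,5.5,0.1]]]' 1 20
python3 - <<'E'
from h import *
W=cam("wrist");cv2.imwrite("pics/w3.png",W["color"]);delta((.5935,.1997,.1305),-1.745)
E
```

```text
t: 3.0
ee_pos: [0.592, 0.1987, 0.2282]
tool_rot: [-1.576, -0.003, -1.744]
ft_force: [0.1, -1.3, -1.8]
finger_gap: 0.094
t 3.05 ee [0.5923 0.1989 0.2305] rot [-1.5744 -0.0024 -1.7437] f [ 0.3 -0.1  0.3] gap 0.0938 | DELTA cm [-0.13  9.99  0.14] tw 0.01
```

View pics/w3.png

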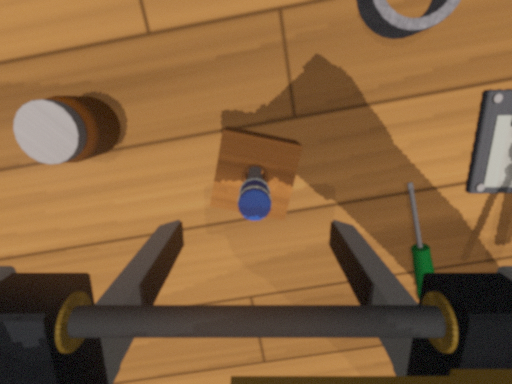

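The handle is at (254,205), centred between the fingers. I'll descend and grip.

```bash
python3 -m jog '[[[0,3.5,0,0],[0,7,0.1,0],[-0.1,9.2,0.1,0],[-0.1,10,0.1,0],[-0.1,10,0.1,0]]]'; python3 -c "
from h import *
delta((.5935,.1997,.1305),-1.745)"
```

```text
t: 3.47
ee_pos: [0.594, 0.2008, 0.1321]
tool_rot: [-1.572, -0.001, -1.743]
ft_force: [-0.3, -0.3, 0.9]
finger_gap: 0.094
t 3.47 ee [0.594  0.2008 0.1321] rot [-1.5723e+00 -1.1000e-03 -1.7430e+00] f [-0.3 -0.3  0.9] gap 0.094 | DELTA cm [ 0.11  0.16 -0.03] tw 0.02
```

```bash
python3 -m jog '[[[0,0,0,0],[0,0,0,0],[0,0,0,0],[0,0,0,0],[0,0,0,0]]]' 0.15 30;python3 -m jog '[[[0,0,0,0],[0,0,0,0],[0,0,0,0],[0,0,0,0],[0,0,0,0]]]' 0.15 30
```

```text
t: 3.88
ee_pos: [0.5946, 0.202, 0.1333]
tool_rot: [-1.57, 0.0, -1.742]
ft_force: [-0.8, -0.5, 1.1]
finger_gap: 0.0644
t: 4.3
ee_pos: [0.5943, 0.2019, 0.1324]
tool_rot: [-1.571, -0.0, -1.742]
ft_force: [0.2, 1.2, -0.1]
finger_gap: 0.0308
```

Run:
```python
from h import *
W=cam("wrist");cv2.imwrite("pics/w4.png",W["color"])
delta((.5935,.1997,.26),-1.745)
```

```text
t 4.35 ee [0.5943 0.2019 0.1324] rot [-1.5709  0.     -1.742 ] f [ 0.1 -0.9  2.2] gap 0.0275 | DELTA cm [  0.23 -12.76  -0.04] tw 0.03
```

View pics/w4.png

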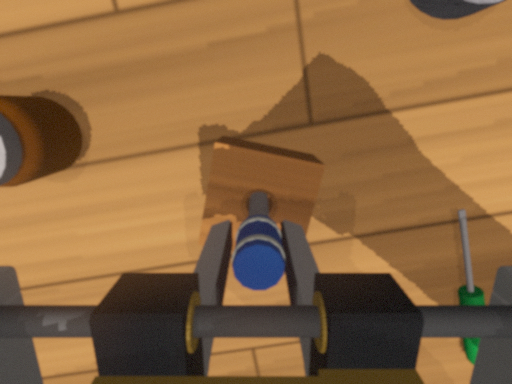

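Gripped (gap 27.5 mm), so I lift.

```bash
python3 -m jog '[[[0,0,0,0],[0,-1.5,0,0],[0,-4.5,0,0],[0,-7.5,0,0],[0,-10.5,0,0]]]'; python3 -m jog '[[[0,-3,0,0],[0,-5,0,0],[0,-5.5,0,0],[0,-5.5,0,0],[0,-5.5,0,0]]]'
python3 - <<'E'
from h import *
W=cam("wrist");S=cam("scene");cv2.imwrite("pics/w5.png",W["color"]);cv2.imwrite("pics/s5.png",S["color"])
delta((.5577,-.132,.29),-1.745)
T=cam("top"); cv2.imwrite("pics/t5.png",T["color"])
E
```

```text
t: 4.77
ee_pos: [0.5939, 0.2018, 0.2384]
tool_rot: [-1.572, -0.0, -1.742]
ft_force: [-0.6, 0.2, -2.3]
finger_gap: 0.0276
t: 5.18
ee_pos: [0.5939, 0.2016, 0.2911]
tool_rot: [-1.572, -0.001, -1.742]
ft_force: [0.3, 0.9, -2.8]
finger_gap: 0.0275
t 5.28 ee [0.5937 0.2016 0.2906] rot [-1.5731e+00 -1.1000e-03 -1.7420e+00] f [ 0.1  0.1 -1.8] gap 0.0276 | DELTA cm [33.48  0.09  2.13] tw 0.03
```

View pics/w5.png

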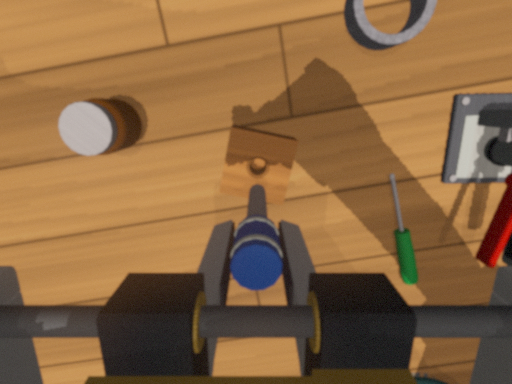

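View pics/s5.png

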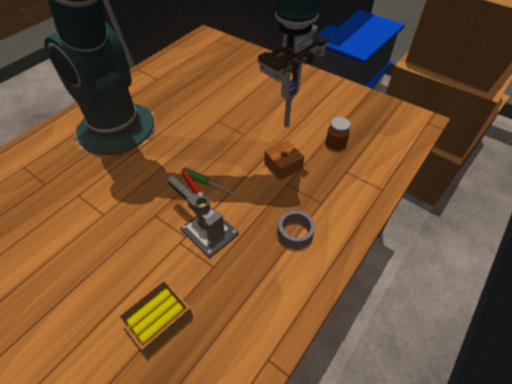

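The rod is lifted with its foot near wrist (258,187), and the hole is now visible at (258,166).

Run:
```python
from h import *
W=cam("wrist");s=telemetry.state();p=s["ee_pos"]
im=W["color"]
cv2.imwrite("pics/w6c.png",cv2.resize(im[120:300,190:330],None,fx=3.3,fy=3.3,interpolation=cv2.INTER_CUBIC))
print("hole",plane(W,(258,166),.055), "ee",p)
for dz in (-.1225-.002+.004,.0225+.004): print(proj(W,(p[0],p[1],p[2]+dz)))
S=cam("scene");print([proj(S,(p[0],p[1],p[2]+dz)) for dz in(-.122,.022)])
cv2.imwrite("pics/s6c.png",cv2.resize(S["color"][50:150,240:340],None,fx=5,fy=5,interpolation=cv2.INTER_CUBIC))
```

```text
hole [0.59413584 0.19917285 0.055     ] ee [0.5939232  0.20168797 0.29104058]
[256.24393446 190.17620047]
[256.47752733 270.18545523]
[array([286.59766425, 125.48444186]), array([290.03655632,  82.91513867])]
```

View pics/w6c.png

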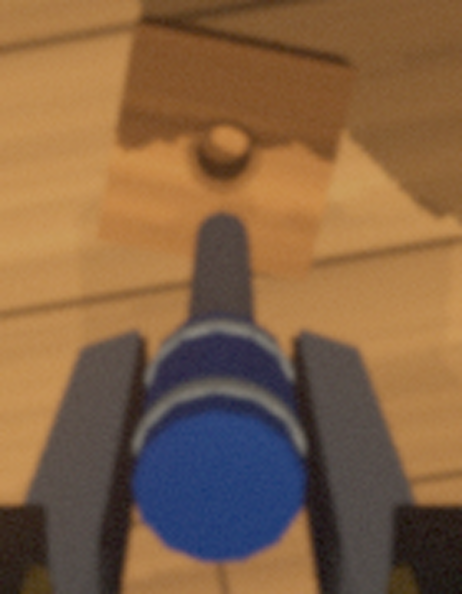

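View pics/s6c.png

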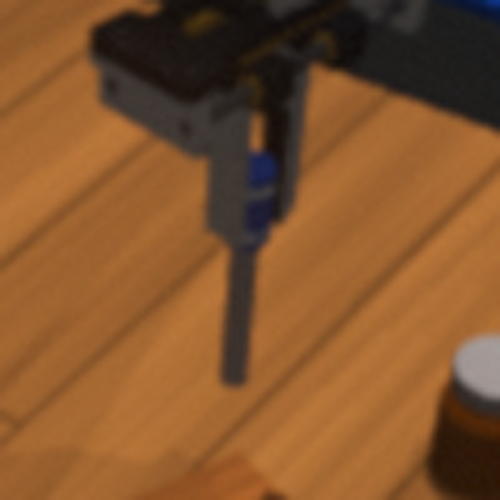

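```bash
python3 -m jog '[[[2,0,0.2,0],[5.5,0,0.4,0],[9,0,0.6,0],[12.5,0,0.8,0],[16,0,1,0]]]'; python3 -m jog '[[[3.5,0,0.2,0],[7,0,0.4,0],[10.5,0,0.6,0],[14,0,0.8,0],[17.1,0,1,0]]]';  python3 -m jog '[[[0,0,0,0],[0.5,0,0,0],[0.5,0,0,0]]]'
python3 - <<'E'
from h import *
delta((.5555,-.133,.29),-1.745)
W=cam("wrist")
cv2.imwrite("pics/w7c.png",cv2.resize(W["color"][100:300,150:370],None,fx=3,fy=3,interpolation=cv2.INTER_CUBIC))
u,_=cen(mask(W,(22,120,80),(35,255,255),(210,100,310,250)));print(u,plane(W,u,.125)); np.save("w7.npy",W,allow_pickle=True)
E
```

```text
t: 5.85
ee_pos: [0.5763, 0.041, 0.2919]
tool_rot: [-1.571, -0.0, -1.742]
ft_force: [0.4, 0.5, -1.2]
finger_gap: 0.0277
t: 6.27
ee_pos: [0.5568, -0.13, 0.292]
tool_rot: [-1.571, -0.0, -1.743]
ft_force: [0.4, -0.4, -2.2]
finger_gap: 0.0272
t: 6.52
ee_pos: [0.5566, -0.133, 0.2921]
tool_rot: [-1.571, 0.0, -1.743]
ft_force: [0.5, 0.9, -2.3]
finger_gap: 0.0275
t 6.52 ee [ 0.5566 -0.133   0.2921] rot [-1.5714e+00  1.0000e-04 -1.7425e+00] f [ 0.5  0.9 -2.3] gap 0.0275 | DELTA cm [ 0.02  0.21 -0.1 ] tw 0.03
(256.55900621118013, 176.6024844720497) [ 0.55926085 -0.13355271  0.125     ]
```

View pics/w7c.png

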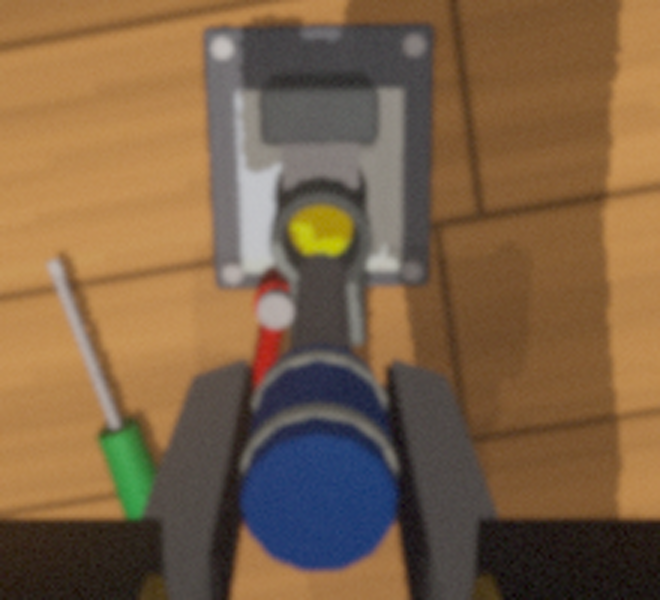

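Rod and barrel are lined up laterally (both at crop column 322). I'll descend while watching the force.

```bash
python3 -m jog '[[[0,1.5,-0.05,0],[0,3,-0.05,0],[0,4,-0.05,0],[0,4,-0.05,0]]]' 0.15 50; python3 -m jog '[[[0,0.5,0,0],[0,1,0,0],[0,1.5,0,0],[0,2,0,0]]]'; python3 -m jog '[[[0,0.5,0,0],[0,1,0,0],[0,1.5,0,0],[0,1.5,0,0]]]'
```

```text
t: 6.9
ee_pos: [0.5555, -0.1314, 0.2504]
tool_rot: [-1.574, 0.001, -1.741]
ft_force: [-0.1, 0.6, -1.9]
finger_gap: 0.0275
t: 7.23
ee_pos: [0.5564, -0.1325, 0.2323]
tool_rot: [-1.57, -0.0, -1.742]
ft_force: [0.2, 1.1, 4.6]
finger_gap: 0.0273
t: 7.57
ee_pos: [0.556, -0.1325, 0.2165]
tool_rot: [-1.572, 0.0, -1.742]
ft_force: [0.5, -0.7, -1.1]
finger_gap: 0.0267
```

```bash
python3 -m jog '[[[0,0.4,0,0],[0,0.8,0,0],[0,1.1,0,0]]]'; python3 -m jog '[[[0,0.2,0,0],[0,0.4,0,0],[0,0.4,0,0]]]'; python3 -m jog '[[[0,0.2,0,0],[0,0.4,0,0],[0,0.4,0,0]]]'
```

```text
t: 7.82
ee_pos: [0.5562, -0.1325, 0.2061]
tool_rot: [-1.571, 0.0, -1.742]
ft_force: [-0.5, -0.1, 3.5]
finger_gap: 0.0275
t: 8.07
ee_pos: [0.5564, -0.1325, 0.2023]
tool_rot: [-1.571, 0.0, -1.742]
ft_force: [-0.6, 1.0, 3.3]
finger_gap: 0.0274
t: 8.32
ee_pos: [0.5583, -0.1331, 0.2013]
tool_rot: [-1.565, -0.001, -1.742]
ft_force: [-2.7, -0.9, 34.2]
finger_gap: 0.0276
```

It bottomed firmly: 34 N at TCP z 0.2013, where I expected about 0.202. I'll hold briefly, withdraw, and look.

```bash
python3 -m jog '[[[0,0,0,0],[0,0,0,0],[0,0,0,0],[0,-0.5,0,0],[0,-1,0,0]]]'; python3 -m jog '[[[0,-2,0,0],[0,-4.5,0,0],[0,-7,0,0],[0,-8.3,0,0],[0,-8.3,0,0]]]'
python3 - <<'E'
from h import *
W=cam("wrist")
cv2.imwrite("pics/w8c.png",cv2.resize(W["color"][100:300,150:370],None,fx=3,fy=3,interpolation=cv2.INTER_CUBIC))
delta((.594,.1995,.29),-1.745)
E
```

```text
t: 8.73
ee_pos: [0.556, -0.1326, 0.2084]
tool_rot: [-1.571, -0.0, -1.742]
ft_force: [0.5, 0.1, -1.4]
finger_gap: 0.0272
t: 9.15
ee_pos: [0.5571, -0.1326, 0.2939]
tool_rot: [-1.567, -0.0, -1.742]
ft_force: [0.0, -0.1, -2.3]
finger_gap: 0.0273
t 9.2 ee [ 0.5565 -0.1326  0.292 ] rot [-1.5695e+00 -2.0000e-04 -1.7422e+00] f [-0.7  0.7 -2.8] gap 0.0276 | DELTA cm [-33.37   0.19  -1.97] tw 0.03
```

View pics/w8c.png

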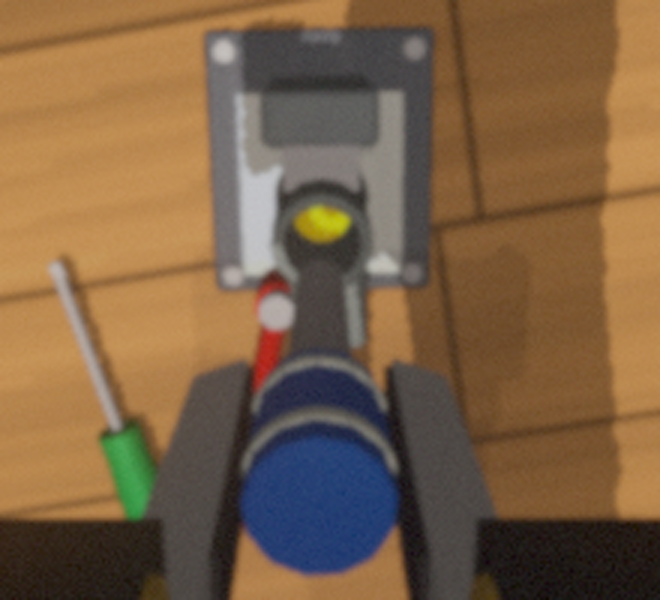

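The slug is now deep in the barrel, with its top clearly below the mouth. I'll go back to the block.

```bash
python3 -m jog '[[[-2,0,-0.2,0],[-5.5,0,-0.4,0],[-9,0,-0.6,0],[-12.5,0,-0.8,0],[-16,0,-1,0]]]'; python3 -m jog '[[[-3.5,0,-0.2,0],[-7,0,-0.4,0],[-10.5,0,-0.6,0],[-14,0,-0.8,0],[-16.9,0,-1,0]]]';  python3 -m jog '[[[0,0,0,0],[-0.6,0,0,0],[-0.6,0,0,0],[-0.6,0,0,0]]]'
python3 - <<'E'
from h import *
delta((.5935,.2005,.19),-1.745)
W=cam("wrist");S=cam("scene")
cv2.imwrite("pics/w9c.png",cv2.resize(W["color"][100:300,150:370],None,fx=3,fy=3,interpolation=cv2.INTER_CUBIC))
cv2.imwrite("pics/s9c.png",cv2.resize(S["color"][70:190,230:350],None,fx=5,fy=5,interpolation=cv2.INTER_CUBIC))
E
```

```text
t: 9.62
ee_pos: [0.5729, 0.0283, 0.2897]
tool_rot: [-1.573, -0.0, -1.742]
ft_force: [0.8, 0.1, -2.4]
finger_gap: 0.0271
t: 10.03
ee_pos: [0.5918, 0.1975, 0.2895]
tool_rot: [-1.573, -0.0, -1.741]
ft_force: [-0.1, 0.2, -1.4]
finger_gap: 0.0272
t: 10.37
ee_pos: [0.5936, 0.2002, 0.2906]
tool_rot: [-1.572, -0.001, -1.743]
ft_force: [0.1, 0.3, -1.2]
finger_gap: 0.0276
t 10.37 ee [0.5936 0.2002 0.2906] rot [-1.5719e+00 -7.0000e-04 -1.7428e+00] f [ 0.1  0.3 -1.2] gap 0.0276 | DELTA cm [-0.04 10.06 -0.  ] tw 0.02
```

View pics/w9c.png

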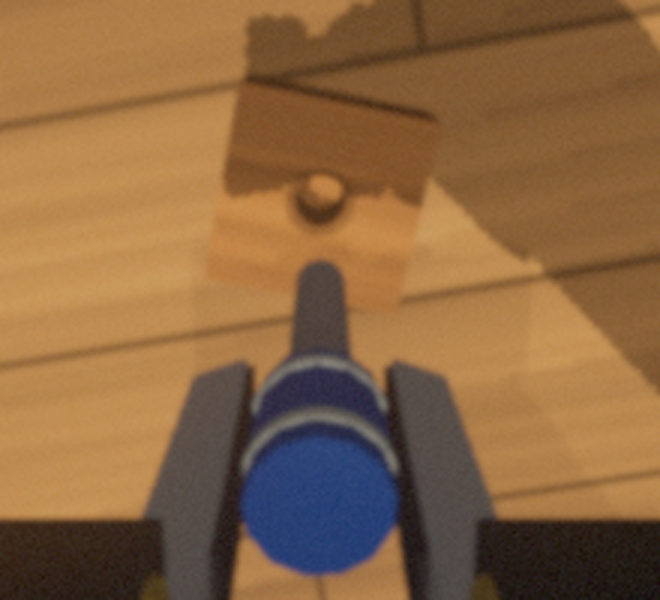

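View pics/s9c.png

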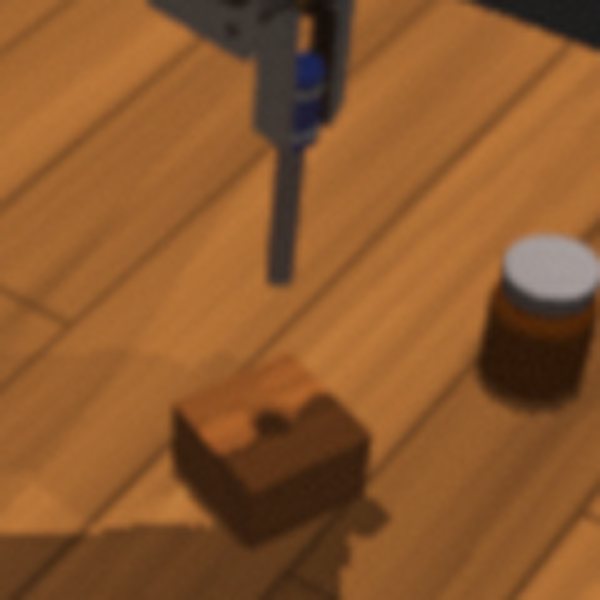

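Rod and hole are lined up laterally (both at column 321). I lower to just above the hole and check again.

```bash
python3 -m jog '[[[0,2.5,0,0],[0,5.5,0,0],[0,8,0,0],[0,9.2,0,0],[0,9.2,0,0]]]'
python3 - <<'E'
from h import *
delta((.5935,.2005,.134),-1.745)
W=cam("wrist");S=cam("scene")
cv2.imwrite("pics/w10c.png",cv2.resize(W["color"][100:300,150:370],None,fx=3,fy=3,interpolation=cv2.INTER_CUBIC))
cv2.imwrite("pics/s10c.png",cv2.resize(S["color"][90:190,240:340],None,fx=6,fy=6,interpolation=cv2.INTER_CUBIC))
E
```

```text
t: 10.88
ee_pos: [0.5927, 0.1997, 0.1971]
tool_rot: [-1.574, -0.002, -1.743]
ft_force: [0.2, 0.3, -1.7]
finger_gap: 0.0272
t 10.88 ee [0.5927 0.1997 0.1971] rot [-1.5742 -0.0019 -1.7429] f [ 0.2  0.3 -1.7] gap 0.0272 | DELTA cm [-0.1   6.31  0.09] tw 0.02
```

View pics/w10c.png

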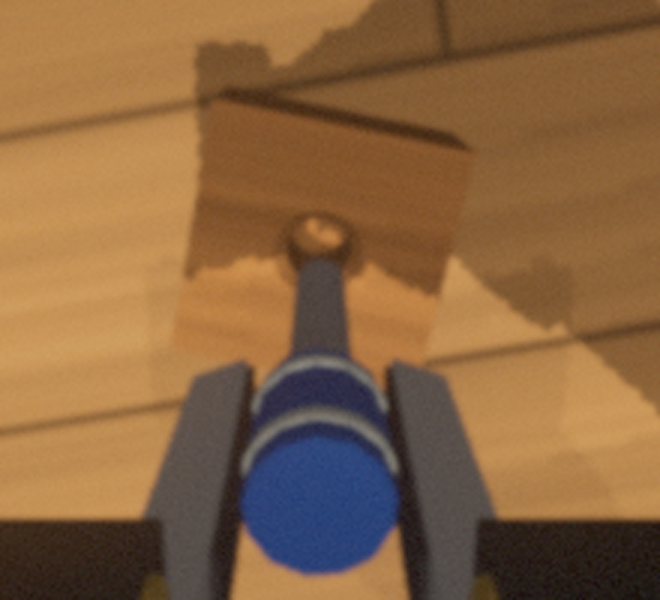

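View pics/s10c.png

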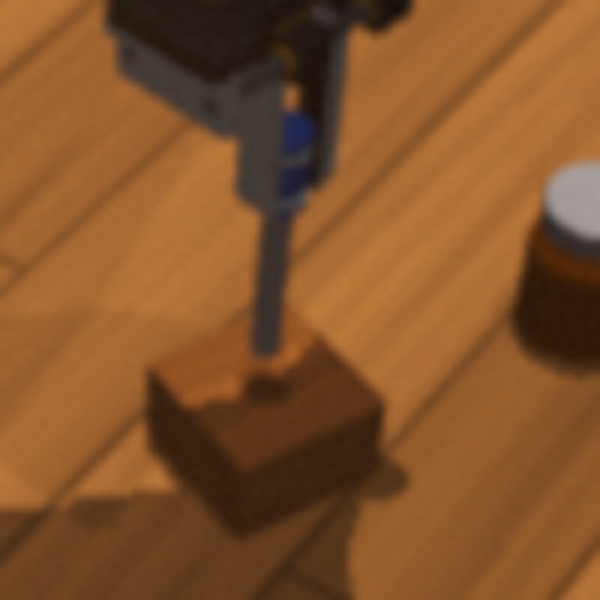

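```bash
python3 -m jog '[[[0,0.8,0,0],[0,1.6,0,0],[0,2.4,0,0],[0,3,0,0]]]'; python3 -m jog '[[[0,0.8,0,0],[0,1.6,0,0],[0,2.4,0,0],[0,3,0,0]]]'
```

```text
t: 11.32
ee_pos: [0.5935, 0.2008, 0.1686]
tool_rot: [-1.571, -0.0, -1.742]
ft_force: [0.2, -0.8, -2.1]
finger_gap: 0.0273
t: 11.65
ee_pos: [0.5934, 0.2009, 0.1383]
tool_rot: [-1.572, -0.0, -1.742]
ft_force: [0.2, -0.1, -2.8]
finger_gap: 0.0273
```

```bash
python3 -m jog '[[[0,0.2,0,0],[0,0.4,0,0],[0,0.4,0,0],[0,0.4,0,0]]]'; python3 -m jog '[[[0,0,0,0],[0,0,0,0],[0,0,0,0],[0,0,0,0],[0,0,0,0]]]' 1 20; python3 -m jog '[[[0,0,0,0],[0,0,0,0],[0,0,0,0],[0,0,0,0],[0,0,0,0]]]'
python3 - <<'E'
from h import *
W=cam("wrist");cv2.imwrite("pics/w11.png",W["color"])
S=cam("scene")
cv2.imwrite("pics/s11c.png",cv2.resize(S["color"][90:190,240:340],None,fx=6,fy=6,interpolation=cv2.INTER_CUBIC))
E
```

```text
t: 11.98
ee_pos: [0.5938, 0.2011, 0.1357]
tool_rot: [-1.571, 0.0, -1.742]
ft_force: [-0.6, 0.6, -1.8]
finger_gap: 0.0272
t: 12.4
ee_pos: [0.5937, 0.201, 0.1356]
tool_rot: [-1.571, 0.0, -1.742]
ft_force: [0.1, 0.2, 0.1]
finger_gap: 0.0571
t: 12.82
ee_pos: [0.5936, 0.201, 0.1354]
tool_rot: [-1.571, -0.0, -1.742]
ft_force: [-0.1, -0.7, -0.1]
finger_gap: 0.0908
```

View pics/w11.png

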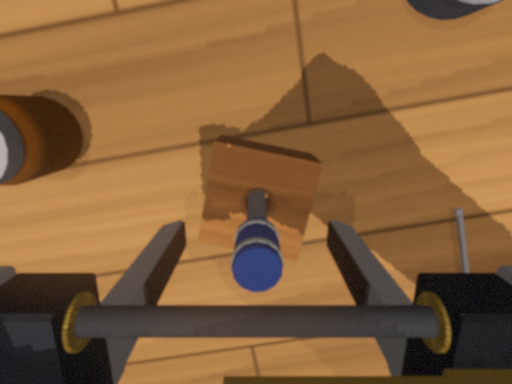

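View pics/s11c.png

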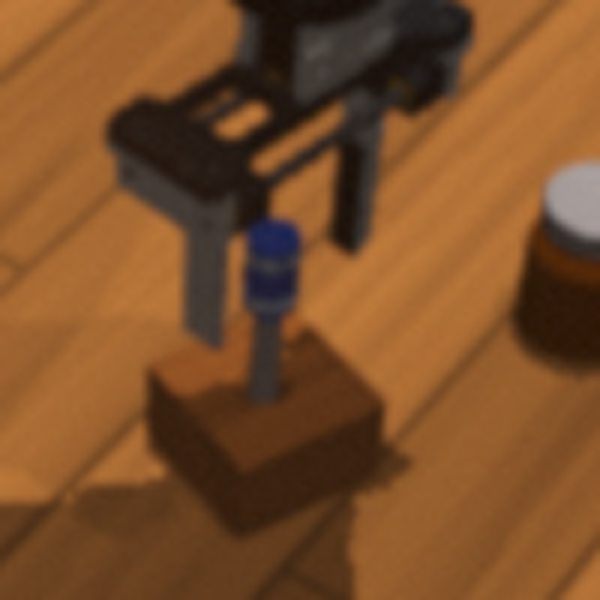

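The rod stands upright and is released. I rise and cross to above the squeeze point.

```bash
python3 -m jog '[[[0,-2,0,0],[0,-4.5,0,0],[0,-7,0,0],[0,-9.5,0,0],[0,-11,0,0]]]'; python3 -m jog '[[[2,0,-1,0],[5.5,0,-2,0],[9,0,-3,0],[12.5,0,-4,0],[16,0,-5,0]]]'; python3 -m jog '[[[3.5,0,-0.9,0],[7,0,-1.8,0],[10.5,0,-2.7,0],[14,0,-3.6,0],[17,0,-3.8,0]]]';python3 -m jog '[[[0.5,0,0,0],[0.5,0,0,0],[0.5,0,0,0]]]';  python3 - <<'E'
from h import *
W=cam("wrist");cv2.imwrite("pics/w12.png",W["color"])
delta((.4487,-.1135,.098),-1.745);np.save("w12.npy",W,allow_pickle=True)
E
```

```text
t: 13.33
ee_pos: [0.5941, 0.2014, 0.2482]
tool_rot: [-1.569, 0.001, -1.742]
ft_force: [0.5, 0.0, 0.0]
finger_gap: 0.0937
t: 13.75
ee_pos: [0.5161, 0.0505, 0.2454]
tool_rot: [-1.571, 0.0, -1.742]
ft_force: [1.5, -0.3, 0.2]
finger_gap: 0.0938
t: 14.17
ee_pos: [0.449, -0.1111, 0.2458]
tool_rot: [-1.57, -0.001, -1.743]
ft_force: [1.7, -1.0, 0.5]
finger_gap: 0.0942
t: 14.42
ee_pos: [0.4501, -0.1135, 0.2455]
tool_rot: [-1.571, 0.0, -1.742]
ft_force: [-0.4, 1.2, 0.5]
finger_gap: 0.0941
t 14.47 ee [ 0.4502 -0.1129  0.2455] rot [-1.5707e+00  4.0000e-04 -1.7408e+00] f [ 1.4  0.7 -0.2] gap 0.0939 | DELTA cm [ 0.09 14.75 -0.14] tw 0.05
```

View pics/w12.png

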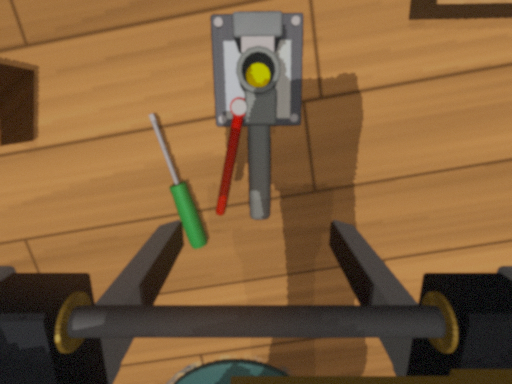

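The grip is at column 260 and the trigger's end at column 220, both inside the open jaws. The driver lies clear and low. I descend.

```bash
python3 -m jog '[[[0.05,3,0,0],[0.05,6,0,0],[0.05,9,-0.1,0],[0.05,10,-0.1,0],[0.05,10,-0.1,0]]]';  python3 - <<'E'
from h import *
W=cam("wrist");cv2.imwrite("pics/w13.png",W["color"])
delta((.4487,-.1135,.098),-1.745)
E
```

```text
t: 14.88
ee_pos: [0.448, -0.113, 0.1437]
tool_rot: [-1.575, 0.001, -1.74]
ft_force: [-1.0, -0.7, 0.7]
finger_gap: 0.0939
t 14.93 ee [ 0.4489 -0.1134  0.1454] rot [-1.5723e+00  7.0000e-04 -1.7404e+00] f [ 0.4 -0.1 -0.1] gap 0.0937 | DELTA cm [ 0.02  4.74 -0.01] tw 0.05
```

View pics/w13.png

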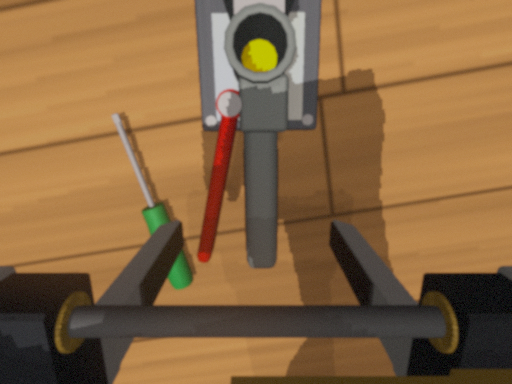

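```bash
python3 -m jog '[[[0,2,0,0],[0,3.8,0,0],[0,4.7,0,0],[0,4.7,0,0],[0,4.7,0,0]]]';  python3 - <<'E'
from h import *
W=cam("wrist");cv2.imwrite("pics/w14.png",W["color"])
S=cam("scene")
cv2.imwrite("pics/s14c.png",cv2.resize(S["color"][130:260,140:270],None,fx=4.6,fy=4.6,interpolation=cv2.INTER_CUBIC))
delta((.4487,-.1135,.098),-1.745)
E
```

```text
t: 15.35
ee_pos: [0.4494, -0.1143, 0.0995]
tool_rot: [-1.57, 0.0, -1.742]
ft_force: [-0.1, -0.5, 0.4]
finger_gap: 0.0942
t 15.45 ee [ 0.4496 -0.1145  0.0998] rot [-1.5692e+00 -2.0000e-04 -1.7420e+00] f [0.7 0.2 0. ] gap 0.0938 | DELTA cm [-0.09  0.18 -0.1 ] tw 0.03
```

View pics/w14.png

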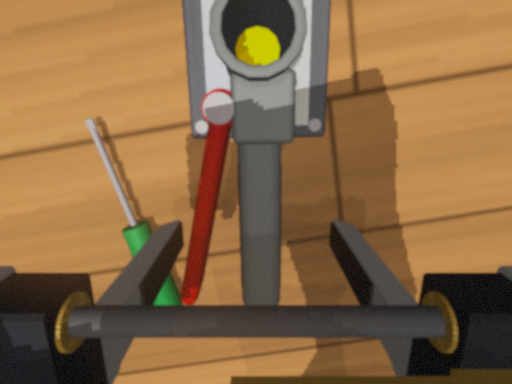

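View pics/s14c.png

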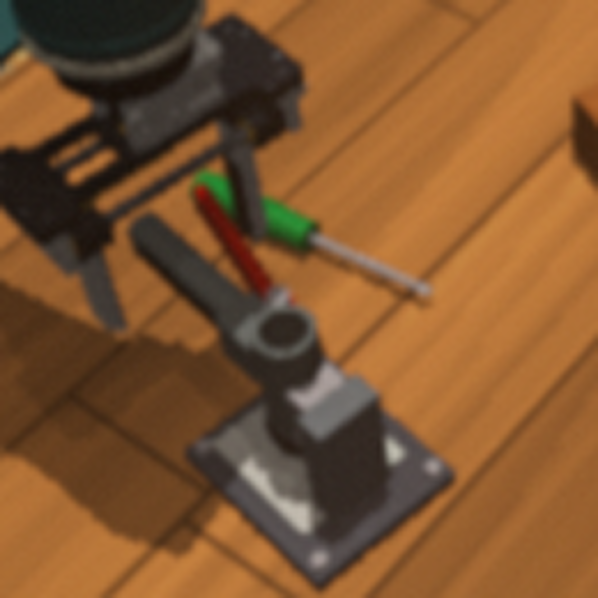

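The fingers straddle the trigger and grip, so I squeeze.

```bash
python3 -m jog '[[[0,0,0,0],[0,0,0,0],[0,0,0,0],[0,0,0,0],[0,0,0,0]]]' 0.3 25; python3 -m jog '[[[0,0,0,0],[0,0,0,0],[0,0,0,0],[0,0,0,0],[0,0,0,0]]]';python3 -m jog '[[[0,0,0,0],[0,0,0,0],[0,0,0,0]]]'
```

```text
t: 15.87
ee_pos: [0.4486, -0.1137, 0.0985]
tool_rot: [-1.571, 0.001, -1.741]
ft_force: [-2.3, 7.8, 2.7]
finger_gap: 0.0641
t: 16.28
ee_pos: [0.4486, -0.1108, 0.0983]
tool_rot: [-1.572, 0.004, -1.739]
ft_force: [-2.9, 17.2, 2.4]
finger_gap: 0.0331
t: 16.53
ee_pos: [0.4486, -0.1109, 0.0983]
tool_rot: [-1.572, 0.003, -1.739]
ft_force: [-0.9, 24.3, 3.2]
finger_gap: 0.0333
```

```bash
python3 -m jog '[[[-0.2,0,0,0],[-0.4,0,0,0],[-0.4,0,0,0],[-0.4,0,0,0],[-0.4,0,0,0]]]'
python3 - <<'E'
from h import *
W=cam("wrist");cv2.imwrite("pics/w15.png",W["color"])
delta((.4487,-.1135,.098),-1.745)
E
```

```text
t: 16.95
ee_pos: [0.4487, -0.1106, 0.0983]
tool_rot: [-1.572, -0.0, -1.742]
ft_force: [-5.3, -0.8, 1.6]
finger_gap: 0.0336
t 17.0 ee [ 0.4487 -0.1106  0.0983] rot [-1.5723e+00 -3.0000e-04 -1.7419e+00] f [-5.2 -0.1  1.5] gap 0.0337 | DELTA cm [0.28 0.03 0.05] tw 0.03
```

View pics/w15.png

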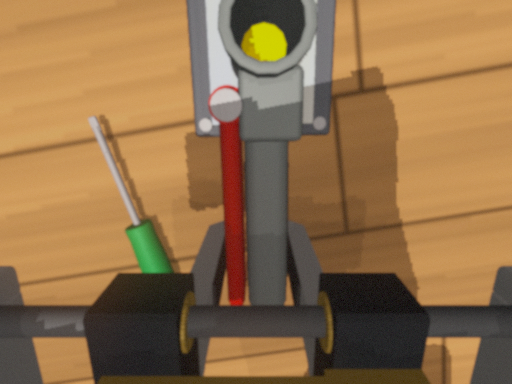

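The trigger is pinched against the grip (gap 33.7 mm) and the side load is relieved. I hold with a bit more grip to be sure, then release.

```bash
python3 -m jog '[[[0,0,0,0],[0,0,0,0],[0,0,0,0],[0,0,0,0],[0,0,0,0]]]' 0.3 40; python3 -m jog '[[[0,0,0,0],[0,0,0,0],[0,0,0,0],[0,0,0,0],[0,0,0,0]]]'; python3 -m jog '[[[0,0,0,0],[0,0,0,0],[0,0,0,0],[0,0,0,0]]]';python3 -m jog '[[[0,0,0,0],[0,0,0,0],[0,0,0,0],[0,0,0,0],[0,0,0,0]]]' 1 20;python3 -m jog '[[[0,0,0,0],[0,0,0,0],[0,0,0,0],[0,0,0,0],[0,0,0,0]]]'
python3 - <<'E'
from h import *
W=cam("wrist");cv2.imwrite("pics/w16.png",W["color"])
E
```

```text
t: 17.42
ee_pos: [0.4486, -0.1108, 0.0983]
tool_rot: [-1.572, -0.001, -1.742]
ft_force: [-5.2, -1.4, 1.6]
finger_gap: 0.0331
t: 17.83
ee_pos: [0.4487, -0.1108, 0.0983]
tool_rot: [-1.572, -0.001, -1.742]
ft_force: [-4.7, -1.4, 0.3]
finger_gap: 0.0329
t: 18.17
ee_pos: [0.4486, -0.1108, 0.0983]
tool_rot: [-1.572, -0.001, -1.742]
ft_force: [-5.7, -1.1, 0.6]
finger_gap: 0.033
t: 18.58
ee_pos: [0.4502, -0.11, 0.0987]
tool_rot: [-1.569, 0.001, -1.742]
ft_force: [4.2, 3.0, -1.1]
finger_gap: 0.0626
t: 19.0
ee_pos: [0.4494, -0.1106, 0.0985]
tool_rot: [-1.571, -0.0, -1.742]
ft_force: [0.5, 1.0, -0.4]
finger_gap: 0.0932
```

View pics/w16.png

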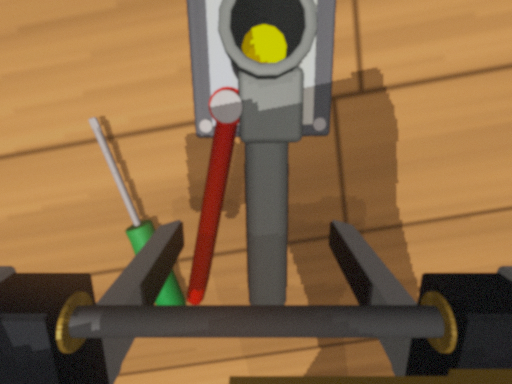

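The trigger sprang back: its tip went from column 237 to 195. I rise clear and do the last checks.

```bash
python3 -m jog '[[[0,-2,0,0],[0,-5,0,0],[0,-8,0,0],[0,-11,0,0],[0,-14,0,0]]]'; python3 -m jog '[[[0,-2,0,0],[0,-2,0,0],[0,-2,0,0]]]'
python3 - <<'E'
from h import *
W=cam("wrist");cv2.imwrite("pics/w17.png",W["color"])
S=cam("scene");cv2.imwrite("pics/s17.png",S["color"]);T=cam("top");cv2.imwrite("pics/t17.png",T["color"])
bt=cen(mask(T,(105,120,50),(130,255,255),(170,190,225,235)));bs=cen(mask(S,(105,120,50),(130,255,255),(265,115,305,175)));print(bt,bs,tri(T,bt[0],S,bs[0]))
delta((.4487,-.1135,.098))
E
```

```text
t: 19.47
ee_pos: [0.4491, -0.1104, 0.24]
tool_rot: [-1.571, 0.0, -1.742]
ft_force: [-0.4, -0.1, 0.3]
finger_gap: 0.0941
t: 19.72
ee_pos: [0.4497, -0.1107, 0.2591]
tool_rot: [-1.569, -0.001, -1.742]
ft_force: [-0.1, -0.5, -0.8]
finger_gap: 0.0939
((191.65217391304347, 207.02173913043478), 46.0) ((285.2, 129.5), 40.0) (array([0.58925208, 0.2022032 , 0.15067026]), np.float64(0.0013217414848649875))
t 19.87 ee [ 0.4489 -0.1104  0.2574] rot [-1.5725e+00  3.0000e-04 -1.7421e+00] f [-0.9  0.8 -1.1] gap 0.0945 | DELTA cm [ 0.31 15.94  0.06] tw None
```

View pics/w17.png

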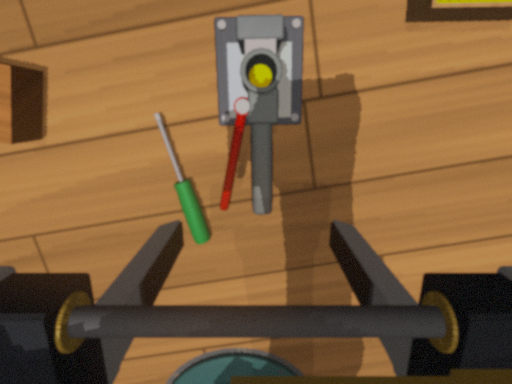

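View pics/s17.png

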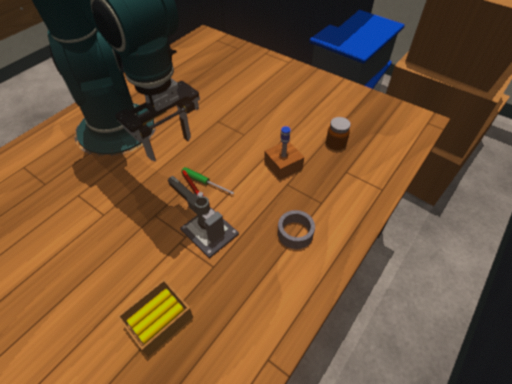

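View pics/t17.png

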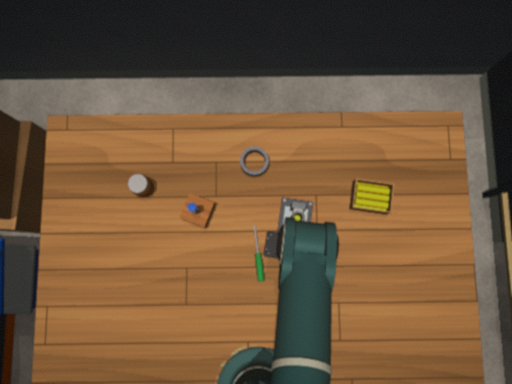

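```bash
python3 -c "
from plant import job
print(job.job_done())"
```

```text
the job is handed in; nothing more can be done
None
```

The whole job is done and was handed in at 19.9 s; the hand-in gives no verdict, so what follows rests on my own checks.

- **Packing:** I pushed the glue stick down until it stopped hard at 34 N. The rod's foot was then about 79 mm above the bench, against 80 mm expected at the floor. The wrist picture shows the stick deep in the barrel.
- **Rod:** It went back into its block with no side force and I let go. The last pictures show it upright, with its handle 3 to 4 mm from where it started by measurement; the hole allows about 3.5 mm of play each side.
- **Trigger:** I squeezed it to a gap of about 33.5 mm, where fully squeezed is 34 mm, and held it for over a second. It sprang back to its rest angle in the pictures.
- **Bystanders:** The tape, jar, box and screwdriver look unmoved. The gripper ended open and clear of everything.
- **What disagreed:** My squeeze point was 2 to 3 mm off to one side, so closing the jaws put about 24 N of side force on the wrist. I shifted over to remove it while still squeezing. About 5 N along the grip remained until release.

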